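# Load a petri dish into the dish reader along its guide

## Task

Load the amber petri dish into the low dish reader without lifting it off the bench: first slide it sideways against the aluminium guide out near the guide's open end, then push it along the guide, keeping it against the guide all the way, under the reader's head and against the spring stop until the brass spring finger has closed behind it, and leave it latched there. It is glass, so push gently, and leave the other things alone.

Things in the scene. Friction and masses are not known exactly. Their poses are not given: they have to be found in the camera images.
- dish_center (a point): Centre (half-way up, 7 mm above the bench) of the amber glass petri dish, a closed flat disc 68 mm across and 14 mm high, 40 to 85 g, lying flat on the bench near the guide's open end.
- reader: Fixed dish reader with its guide. Origin on the bench under the reader's mouth; x points along the guide INTO the reader, y towards the guide (seen from the robot, left), z up. The guide, an aluminium fence 16 mm high and 8 mm thick, has its face in the plane y = +34 mm, so a dish touching it has its centre at y = 0; a 3 mm high foot lies behind it out to y = +63 mm.
- guide_nose (a point): The open end of the guide: middle of its top edge, 185 mm before the mouth (reader frame x = -185, y = +38, z = 16 mm). The guide runs straight from here into the reader; the lane beside it is open on the other side (-y). A fixed tall beaker (150 mm high) stands left of it: robot frame x = 0.425 to 0.545 m, y = -0.145 to -0.025 m.
- head_edge (a point): Middle of the lower front edge of the reader's white head (reader frame x = 0, y = 0, z = 20 mm). The head roofs the lane from 20 to 42 mm above the bench, over y = -36 to +108 mm and x = 0 to 112 mm. Under it sits a sprung rubber stop: the dish meets it 5 mm before the latched place; it yields 7.5 mm, 1 N rising to 6 N (4.5 N at the latched place), then is solid.
- end_bar (a point): Fixed point of the reader (x = -10, y = -74, z = 5 mm) on the flat dark base bar (146 mm long, 5 mm thick, two black thumb screws up to 17 mm high) of the end unit, which carries finger and stop. It is clamped by hand: the latched dish's centre lies anywhere from x = 0 to +25 mm in the reader frame. That setting is not measured; it must be felt.
- pawl (a joint): Angle (rad) of the brass spring finger on the open side, 5 to 14 mm above the bench: 0 = closed, up to about 0.3 as the passing dish swings it aside (1 to 3 N). Closed, its round tip is 27 mm off the line y = 0 and 27 mm behind the latched dish's centre; keep a pusher within 17 mm of y = 0 there. It is closed once the dish is at or past the latched place; let go, the dish rests on it.
- marker_mid (a point): Centre of the red and white marker pen (135 mm long, 16 mm thick) lying on the bench left of the reader, a bystander.
- beaker_small_mid (a point): Centre of the small glass beaker (54 mm across, 60 mm high), a bystander left of the reader.
- dish_dark_mid (a point): Centre of the second petri dish, dark (64 mm across, 14 mm high), a bystander left of the reader.
Mind the look-alikes: they are no part of the job. Leave any red look-alike of the part that bears dish_center alone.

How it is judged:
By the outcome, as a careful person would: the job done as asked, in the order asked, and still so for the second after the job is handed in, with the robot touching nothing.
It also fails if it takes over 62 s, if anything falls off the work surface, if the arm or the gripper's body presses on something with over 40 N, if the wrist force passes 120 N, or if a joint passes its speed limit or range.

## Robot

A 7-joint arm with a two-finger parallel gripper is mounted at the origin on the work surface; the furniture and walls round the work are solid. World frame = base frame: x ahead of the robot, y to its left, z up, the work surface at z = 0. Lengths are in m, angles in rad, forces in N, time in s.
With the tool pointing down it reaches from about 0.425 to 0.95 m from the base axis. Payload 4.7 kg.
Tool frame: the origin (TCP) lies on the centre line of the jaws, within the pads' length; the fingertips stand robot.nose_length ahead of it and the grasp point (between the pads) lies 8 mm behind it (robot.nose_length is the distance from the TCP to the fingertips, in m); z points along the fingers, x is the direction in which the jaws open and shut, and the axes are right-handed (so a half turn about z gives the same grasp; the last joint's range is limited). The gripper opens to 85 mm and grips with 20 to 120 N. Pads are 22 mm wide; open, the fingers measure 114 mm over their backs; the gripper's body (76 mm by 85 mm) begins 54 mm behind the grasp point. The pads swing forward as they close: fully open they stand 13 mm farther back than shut.
Start: joints at [1.243, 0.469, -0.049, 1.532, 0.024, 1.141, -0.082], TCP at [0.199, -0.645, 0.242] pointing down, gripper open.
Joint ranges: [-2.59, 2.59], [-0.33, 1.99], [-1.39, 1.29], [0.1, 2.45], [-1.04, 4.18], [0.21, 1.99], [-2.66, 2.66]. Speed limits (rad/s): [2.57, 2.57, 3.14, 3.14, 3.14, 3.14, 3.14].

## Interface

Orientations are given as [roll, pitch, yaw] about the fixed x, y, z axes, in that order (R = Rz(yaw) Ry(pitch) Rx(roll)).
In Python, from plant import robot gives the robot as it stands. Calls block until the motion is done:
- robot.goto(position, orientation): joint-space move of the TCP to a pose.
- robot.move_straight(position, vel=0.15, attitude=None, contact_N=None): straight line of the TCP; attitude=None keeps the orientation; vel is the mean speed in m/s. With contact_N (N) it stops when the force on the tool has changed by that much, and returns True; else False.
- robot.move_joints(angles): joint-space move.
- robot.grip(opening, strength=None): opening from 0.0 (shut) to 1.0 (fully open); strength is the grip in N (None keeps the last); returns when the fingers have stopped.
- robot.sleep(seconds).
- robot.inverse_kinematics(position, orientation): joint angles nearest the present ones, or None.
- robot.sense(): the state.
- robot.grab_frame(name): name is "side" or "top" or "wrist"; returns a dict with "image" (480x640x3 uint8, red, green, blue), "range_z" (480x640 float32, m along the optical axis (not along the pixel's ray), 0 where there is no reading), "fx", "fy", "cx", "cy" (pixels), "R" (3x3) and "t" (3): a world point X has camera coordinates R X + t. Camera axes: x right, y down, z forward; pixel columns grow to the right and rows downward; lengths in m; the calibration is good to about 2 mm. A picture is of the moment at which its call begins.
A pose or a line that the arm cannot do raises robot.IKError and nothing moves.
- robot.close_job(): hands the job in, once; it reports no verdict.
The state is a dict: "t": time; "joint_pos": joint angles; "joint_velocities": joint speeds; "effort": joint torques, N m; "tcp_pos": TCP position; "tcp_rot": TCP orientation; "wrist_force": force on the tool from outside, world axes, zero at the start; "torque": the same for the moment, N m; "opening": opening from 0.0 (shut) to 1.0 (fully open).
Only numpy, scipy, OpenCV 4.12 (cv2) and the standard library are available. Lean on these libraries where they do the work, as an engineer would, in place of code of your own. Each camera call takes 0.05 s, during which the arm holds its last target.

## Working session

There is one attempt and no reset: what is moved stays moved. The work goes in short steps, each a Python script; the robot and the scene stay as the last script left them, time stands still between calls to the robot, and variables do not carry over. Pictures are saved under pics/ and viewed, and the job is handed in when it is done.

```bash
ls; mkdir -p pics
python3 - <<'E'
from plant import robot
import cv2,numpy as np,pickle
s=robot.sense();print(s, robot.nose_length)
for n in("top","side","wrist"):
    f=robot.grab_frame(n);pickle.dump(f,open(f'{n}0.pkl','wb'))
    cv2.imwrite(f'pics/{n}0.png',f['image'][:,:,::-1]);print(n,f['fx'],f['cx'],f['cy'],f['R'].round(3).tolist(),f['t'])
E
```

```text
pics
{'t': 0.0, 'joint_pos': array([ 1.24306749,  0.46945231, -0.04859927,  1.53372254,  0.0240924 ,
        1.14100845, -0.08229813]), 'joint_velocities': array([-0.00155573, -0.00042264,  0.00047412,  0.00020229, -0.00136411,
        0.00016211,  0.00093439]), 'effort': array([-7.60239982e-05, -5.10311258e+01, -4.64299251e-02, -2.37716067e+01,
        1.06551094e-02,  7.53239379e-03,  6.92165898e-06]), 'tcp_pos': array([ 0.19856415, -0.64452581,  0.24124198]), 'tcp_rot': array([ 3.14152623e+00,  2.00417286e-03, -1.27193274e+00]), 'wrist_force': array([0.14812289, 0.41082733, 0.97712109]), 'torque': array([-0.00397401,  0.04918007,  0.01097076]), 'opening': 0.9995540327446663} 0.011
top 524.825804476605 318.54703417478055 237.62829516297938 [[-0.009, -1.0, -0.014], [-0.993, 0.01, -0.115], [0.115, 0.013, -0.993]] [-0.21080824  0.48917149  1.21674192]
side 576.2434881723526 318.8271535912904 240.94865072990203 [[0.049, 0.999, 0.01], [0.688, -0.026, -0.725], [-0.724, 0.042, -0.688]] [ 0.210226   -0.27805259  1.71772388]
wrist 426.82166011255293 321.91123300857936 242.2181929565927 [[0.295, -0.956, -0.002], [-0.921, -0.284, 0.268], [-0.257, -0.077, -0.963]] [-0.67409372 -0.03464222  0.37809715]
```

View pics/top0.png

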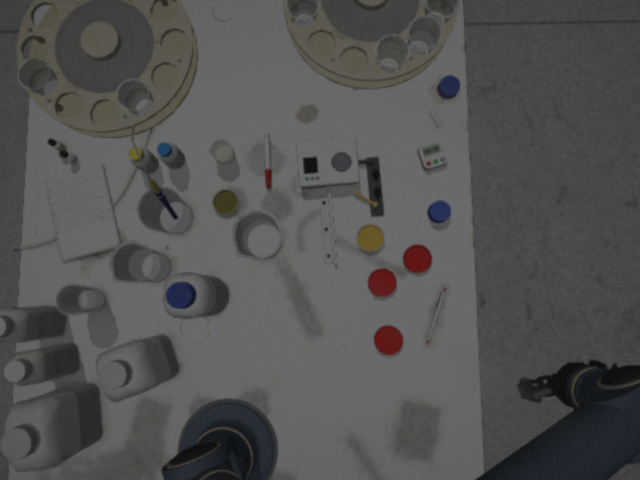

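View pics/side0.png

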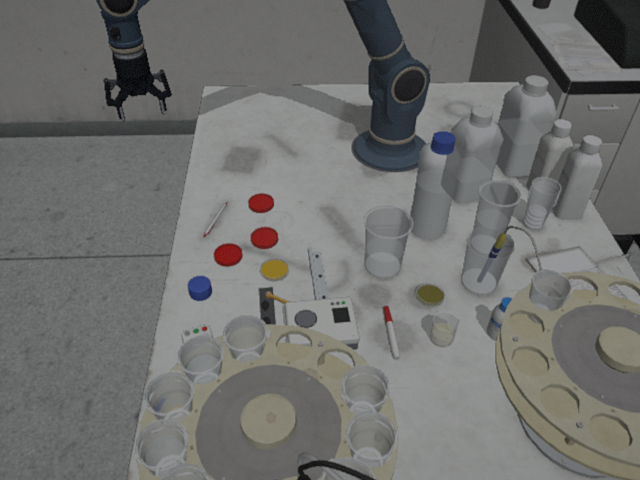

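The top view shows the amber dish at (370,238), guide from about (333,265) to (328,190), head at (298–358,138–188), dark end bar near (373,187), and red look-alikes at (382,283), (417,258), (389,340). I'll zoom in for measuring.

```bash
cat > h.py <<'E'
import numpy as np,cv2,pickle
def ray(f,u,v,z):
    R,t=f['R'],f['t'];d=R.T@np.array([(u-f['cx'])/f['fx'],(v-f['cy'])/f['fy'],1]);c=-R.T@t
    return c+d*(z-c[2])/d[2]
def proj(f,X):
    p=f['R']@np.asarray(X)+f['t'];return np.array([p[0]/p[2]*f['fx']+f['cx'],p[1]/p[2]*f['fy']+f['cy']])
def amber(f):
    h=cv2.cvtColor(f['image'],cv2.COLOR_RGB2HSV)
    m=cv2.inRange(h,(16,120,90),(28,255,255))
    cs,_=cv2.findContours(m,cv2.RETR_EXTERNAL,cv2.CHAIN_APPROX_NONE)
    return sorted(cs,key=cv2.contourArea)[::-1],m
E
python3 - <<'E'
from h import *
for n in('top','side'):
    f=pickle.load(open(n+'0.pkl','rb'))
    cs,m=amber(f)
    for c in cs[:3]:
        if cv2.contourArea(c)<30: continue
        M=cv2.moments(c);u,v=M['m10']/M['m00'],M['m01']/M['m00']
        P=np.array([ray(f,*p[0],0.014) for p in c]); (cx,cy),r=cv2.minEnclosingCircle((P[:,:2]*1000).astype(np.float32))
        print(n,cv2.contourArea(c),u,v,ray(f,u,v,0.012),cx,cy,r)
    x0,y0,x1,y1=(285,125,445,305) if n=='top' else (190,190,380,360)
    k=4 if n=='top' else 4
    im=cv2.resize(f['image'][y0:y1,x0:x1,::-1],None,fx=k-.7,fy=k-.7,interpolation=cv2.INTER_CUBIC)
    im=cv2.convertScaleAbs(im,alpha=1.6);cv2.imwrite(f'pics/{n}_crop.png',im);print(im.shape)
E
```

```text
top 448.0 370.02901785714283 237.92410714285714 [ 0.4869231  -0.33844761  0.012     ] 487.0753173828125 -338.26885986328125 29.80220603942871
top 37.0 133.07207207207205 154.64864864864865 [0.69853022 0.23832275 0.012     ] 700.8508911132812 236.61770629882812 13.1300630569458
(594, 528, 3)
side 329.5 274.1573090541224 268.5134041476985 [ 0.49687258 -0.33840911  0.012     ] 499.6336364746094 -338.4522705078125 30.18678092956543
side 35.0 274.9238095238095 297.4428571428571 [ 0.58529931 -0.33605282  0.012     ] 587.235107421875 -333.713134765625 24.639799118041992
side 34.0 501.3578431372548 240.22058823529412 [0.42243539 0.21690181 0.012     ] 425.09564208984375 212.4077911376953 26.473731994628906
(561, 627, 3)
```

View pics/top_crop.png

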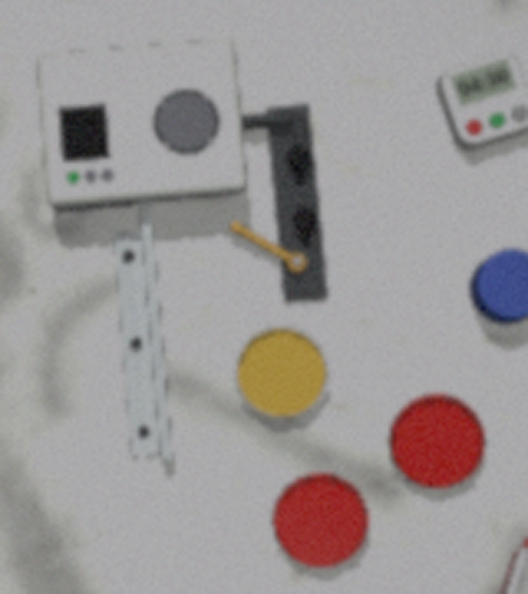

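View pics/side_crop.png

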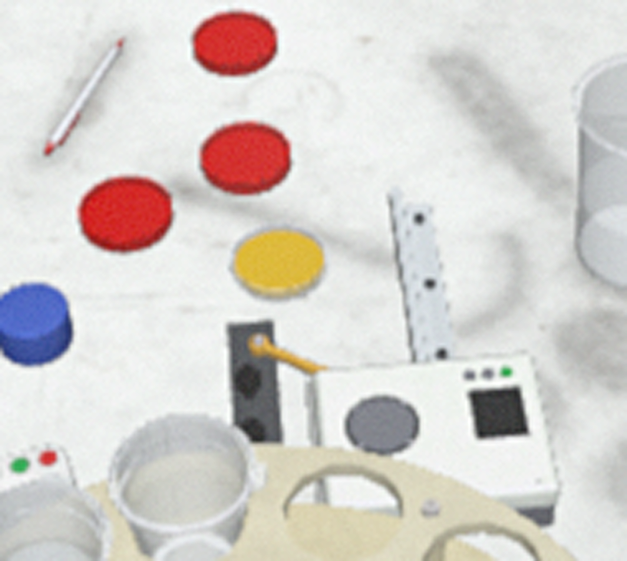

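```bash
cat >> h.py <<'E'
def cloud(f):
    v,u=np.mgrid[0:480,0:640];z=f['range_z'];c=np.stack([(u-f['cx'])/f['fx']*z,(v-f['cy'])/f['fy']*z,z],-1)
    W=(c-f['t'])@f['R'];W[z==0]=np.nan;return W
E
python3 - <<'E'
from h import *
np.set_printoptions(linewidth=250,suppress=True)
for n in('top','side'):
    f=pickle.load(open(n+'0.pkl','rb'));W=cloud(f)
    cam=-f['R'].T@f['t'];print(n,'cam',cam)
    # bench
    m=(abs(W[...,0]-.5)<.2)&(abs(W[...,1]+.3)<.25)&(abs(W[...,2])<.004);print('bench z',np.nanmedian(W[m][:,2]),m.sum())
    cs,mm=amber(f);c=cs[0];k=np.zeros(mm.shape,np.uint8);cv2.drawContours(k,[c],-1,1,-1)
    k=cv2.erode(k,np.ones((5,5)));P=W[k>0];print('dish',np.nanmedian(P,0),np.nanstd(P,0))
    # region raised by >8mm near dish
    q=(W[...,2]>.006)&(W[...,2]<.022)&(np.hypot(W[...,0]-.487,W[...,1]+.338)<.05)
    print('raised',q.sum(),W[q].min(0),W[q].max(0),W[q].mean(0))
    q=(W[...,2]>.009)&(W[...,2]<.022)&(W[...,0]>.36)&(W[...,0]<.63)&(W[...,1]>-.30)&(W[...,1]<-.22)
    P=W[q];print('fence',q.sum(), np.median(P,0));
    for a in np.arange(.4,.62,.02):
        s=P[(P[:,0]>=a)&(P[:,0]<a+.02)]
        if len(s):print(round(a,2),len(s),s[:,1].min().round(4),s[:,1].max().round(4),np.median(s[:,1]).round(4),np.median(s[:,2]).round(4))
    print('min x',P[:,0].min())
    q=(W[...,2]>.03)&(W[...,2]<.06)&(W[...,0]>.5)&(W[...,0]<.8)&(W[...,1]>-.36)&(W[...,1]<-.12)
    P=W[q];print('head',len(P),P.min(0),P.max(0),np.median(P,0)); 
    if n=='top' and len(P): print(cv2.boxPoints(cv2.minAreaRect((P[:,:2]*1000).astype(np.float32))))
E
```

```text
top cam [ 0.34413702 -0.23104591  1.26189431]
bench z 0.0007696471185801934 22558
dish [ 0.48745691 -0.33893893  0.00716248] [0.01155135 0.01205737 0.0025921 ]
raised 476 [ 0.44396231 -0.38478856  0.0060018 ] [ 0.53378521 -0.30252144  0.01936802] [ 0.48841991 -0.33856137  0.00925177]
fence 279 [ 0.51817675 -0.24709416  0.016779  ]
0.42 22 -0.2563 -0.2492 -0.2539 0.0172
0.44 32 -0.2565 -0.2302 -0.2516 0.0157
0.46 31 -0.2544 -0.2376 -0.2496 0.0167
0.48 30 -0.2523 -0.2307 -0.2498 0.016
0.5 27 -0.2523 -0.2309 -0.2476 0.0168
0.52 31 -0.2503 -0.2262 -0.2455 0.0172
0.54 31 -0.2842 -0.2314 -0.2456 0.0167
0.56 26 -0.246 -0.2243 -0.2434 0.0175
0.58 27 -0.2461 -0.2365 -0.2413 0.0168
0.6 22 -0.244 -0.2367 -0.2414 0.0167
min x 0.42483015046999195
head 2799 [ 0.50235807 -0.31308602  0.03010105] [ 0.72831084 -0.1219782   0.05752018] [ 0.66608001 -0.23771585  0.04300035]
[[ 470.59308 -283.41046]
 [ 720.55707 -332.59583]
 [ 752.3221  -171.16357]
 [ 502.3581  -121.97821]]
side cam [ 1.42493021 -0.28977409  0.97861557]
bench z -0.0005533116988492086 16496
dish [ 0.49082131 -0.33907891  0.00542498] [0.01008988 0.01199336 0.00176107]
raised 305 [ 0.45661468 -0.37167402  0.00601441] [ 0.52870773 -0.30621254  0.01695756] [ 0.49099028 -0.33891496  0.00911098]
fence 197 [ 0.51607409 -0.24929622  0.01490991]
0.42 14 -0.2579 -0.2507 -0.2551 0.0138
0.44 19 -0.2582 -0.251 -0.2539 0.0152
0.46 24 -0.2566 -0.2493 -0.2521 0.0147
0.48 22 -0.255 -0.2477 -0.2506 0.0162
0.5 24 -0.2534 -0.2446 -0.249 0.015
0.52 25 -0.252 -0.2433 -0.2478 0.0151
0.54 26 -0.2506 -0.2419 -0.2463 0.0148
0.56 24 -0.2491 -0.2422 -0.2458 0.0151
0.58 19 -0.2476 -0.2407 -0.2433 0.0154
min x 0.42579493318425227
head 2596 [ 0.50065957 -0.31356784  0.0306241 ] [ 0.7339912  -0.12035289  0.05924164] [ 0.66894131 -0.23026166  0.04129993]
```

Run:
```python
from h import *
np.set_printoptions(linewidth=250,suppress=True)
for n in('top','side'):
    f=pickle.load(open(n+'0.pkl','rb'));W=cloud(f)
    q=(W[...,2]>.0115)&(W[...,2]<.022)&(W[...,0]>.4)&(W[...,0]<.60)&(W[...,1]>-.265)&(W[...,1]<-.232)
    P=W[q]
    for i in range(5):
        a,b=np.polyfit(P[:,0],P[:,1],1);r=P[:,1]-a*P[:,0]-b;P=P[abs(r)<.0065]
    print(n,'fence yaw',np.arctan(a),'y at .5',a*.5+b,'minx',P[:,0].min(),len(P))
    q=(W[...,2]>.037)&(W[...,2]<.048)&(W[...,0]>.56)&(W[...,0]<.74)&(W[...,1]>-.33)&(W[...,1]<-.13)
    P=W[q];d=np.array([np.cos(.075),np.sin(.075)]);nn=np.array([-d[1],d[0]]);X=P[:,:2]@d;Y=P[:,:2]@nn
    print('head along',np.percentile(X,[.3,1,2,99,99.7]),'lat',np.percentile(Y,[.3,1,99,99.7]))
    # front edge per lateral bin
    e=[];
    for y in np.arange(-.30,-.18,.01):
        s=P[(P[:,1]>=y)&(P[:,1]<y+.01)]; 
        if len(s)>5:e.append((y+.005,s[:,0].min()))
    e=np.array(e);print('edge slope',np.polyfit(e[:,0],e[:,1],1),np.round(e[:,1],4))
    # dark bar
    h=cv2.cvtColor(f['image'],cv2.COLOR_RGB2HSV)
    for nm,X in dict(nose=(.425,-.2537,.016),bar=(.6,-.35,.005)).items(): print(nm,proj(f,X))
```

```text
top fence yaw 0.07399294491186557 y at .5 -0.24850854701349412 minx 0.42483015046999195 235
head along [0.59262069 0.59370205 0.59477765 0.70275228 0.70397108] lat [-0.35878657 -0.35764158 -0.21744271 -0.21622786]
edge slope [-0.07389104  0.59483264] [0.6164 0.6155 0.6146 0.615  0.6142 0.6134 0.6128 0.6108 0.6112 0.6093 0.6086 0.609 ]
nose [334.96712698 263.98982496]
bar [373.62050463 192.01755882]
side fence yaw 0.07141525116737253 y at .5 -0.25022049393735063 minx 0.42579493318425227 182
head along [0.59699285 0.59829502 0.59982946 0.70685726 0.70786339] lat [-0.36038528 -0.35918813 -0.21973702 -0.21845831]
edge slope [-0.06291683  0.60199157] [0.6193 0.6212 0.6179 0.619  0.6187 0.6177 0.6173 0.6161 0.6157 0.6168 0.612  0.6134]
nose [309.54541925 244.82005926]
bar [268.64831723 304.81429869]
```

Measurements from the two views agree to within about 4 mm. Reader origin is ≈ (0.615, -0.279) with yaw 0.073. The dish is at ≈ (0.489, -0.3385), which is (-130, -50) mm in the reader frame. Next I'll shut the gripper and go above the dish's open side.

```bash
cat >> h.py <<'E'
YAW=.073;O=np.array([.615,-.2794]);D=np.array([np.cos(YAW),np.sin(YAW)]);N=np.array([-D[1],D[0]])
def w(x,y,z): p=O+D*x*1e-3+N*y*1e-3; return [p[0],p[1],z]
def rd(p): d=np.asarray(p)[:2]-O; return np.array([d@D,d@N])*1000
def frc(robot,n=5):
    F=[]
    for _ in range(n): F.append(robot.sense()['wrist_force']);robot.sleep(.01)
    F=np.mean(F,0);return np.array([F[:2]@D,F[:2]@N,F[2]])
E
python3 - <<'E'
from h import *
from plant import robot
for a in[(-130,-112,.10,0,0),(-130,-45,.015,0,0),(-200,-4,.015,-.14,.17),(-10,-4,.015,-.14,.17),(-10,-4,.015,-.14,.17+np.pi),(-10,-4,.015,0,0.17)]:
    print(a,robot.inverse_kinematics(w(*a[:3]),[np.pi,a[3],YAW+a[4]]))
robot.grip(0.0,20)
robot.goto(w(-130,-112,.10),[np.pi,0,YAW])
s=robot.sense();print(s['t'],s['tcp_pos'],rd(s['tcp_pos']),s['opening'],s['wrist_force'])
for n in("side","wrist","top"):
    f=robot.grab_frame(n);pickle.dump(f,open(f'{n}1.pkl','wb'));cv2.imwrite(f'pics/{n}1.png',f['image'][:,:,::-1])
f=pickle.load(open('side1.pkl','rb'));im=cv2.resize(f['image'][120:300,170:370,::-1],None,fx=3.3,fy=3.3,interpolation=cv2.INTER_CUBIC);cv2.imwrite('pics/side1c.png',im)
E
```

```text
(-130, -112, 0.1, 0, 0) [ 0.8892999   0.58358345 -0.38318184  1.74362945  0.27356783  0.86721197
  0.45821899]
(-130, -45, 0.015, 0, 0) [ 0.79859203  0.64654516 -0.36530155  1.89153606  0.35526197  0.66709201
  0.29169164]
(-200, -4, 0.015, -0.14, 0.17) [ 0.96339051  0.55313382 -0.45529091  2.13521044  0.32321735  0.42257971
  0.53275678]
(-10, -4, 0.015, -0.14, 0.17) [ 0.75544395  0.72828702 -0.48682986  1.77443629  0.40733367  0.62267844
  0.31687943]
(-10, -4, 0.015, -0.14, 3.311592653589793) [ 0.20910504  0.75554718  0.19985965  1.63892802 -0.07426369  0.87423831
 -2.48419818]
(-10, -4, 0.015, 0, 0.17) [ 0.66934864  0.74925613 -0.43087042  1.69535346  0.41273232  0.78835309
  0.28825397]
2.425 [ 0.49245544 -0.40275282  0.10037829] [-131.21494435 -114.08648091] 0.005247951880518348 [ 0.02074488 -0.51813029 -0.26508419]
```

View pics/side1c.png

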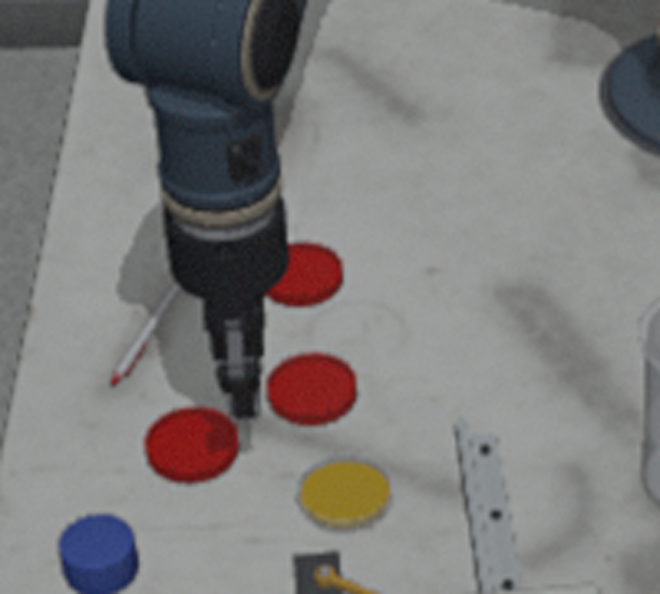

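View pics/wrist1.png

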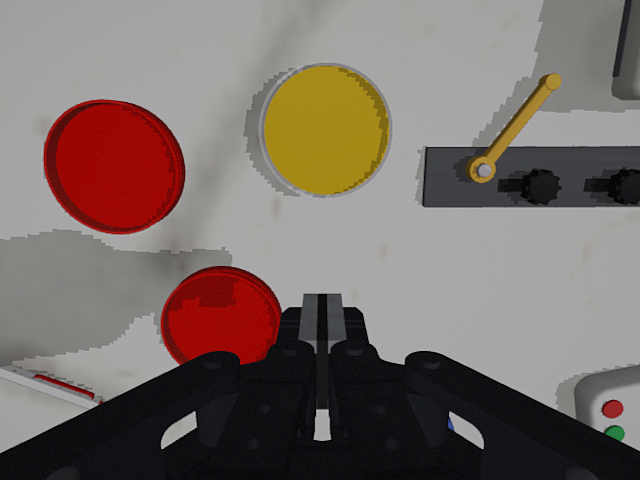

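The wrist view shows amber dish (326,130), finger from pivot (482,168) to tip (553,82), bar edge at (425,178), and the closed light-coloured pads at (322,300). I'll get the pusher's shape from the wrist depth.

Run:
```python
from h import *
np.set_printoptions(linewidth=250,suppress=True)
f=pickle.load(open('wrist1.pkl','rb'));W=cloud(f)
tcp=np.array([0.49245544,-0.40275282,0.10037829]);c,s=np.cos(YAW),np.sin(YAW)
R=np.array([[c,s,0],[s,-c,0],[0,0,-1]])
T=(W-tcp)@R
m=(W[...,2]>.04)&(np.abs(T[...,0])<.06)&(abs(T[...,1])<.06)
P=T[m]*1000
print('cam in tool',((-f['R'].T@f['t'])-tcp)@R)
for z in np.arange(-60,16,4):
    q=P[(P[:,2]>=z)&(P[:,2]<z+4)]
    if len(q)>5:print(z,len(q),'x',q[:,0].min().round(1),q[:,0].max().round(1),'y',np.percentile(q[:,1],[2,50,98]).round(1))
# amber and bar, in reader frame
cs,mk=amber(f);k=np.array([ray(f,*p[0],.006) for p in cs[0]]);(a,b),r=cv2.minEnclosingCircle((k[:,:2]*1000).astype(np.float32));print('dish',a,b,r,rd([a/1000,b/1000]))
for nm,u,v,z in[('bar corner',425,147,.005),('bar corner',423,206,.005),('pivot',482,168,.012),('tip',553,82,.014)]: print(nm,rd(ray(f,u,v,z)))
h=cv2.cvtColor(f['image'],cv2.COLOR_RGB2HSV);print(f['image'][300,310:340:4].tolist())
```

```text
cam in tool [ 0.00034906 -0.06824611 -0.13105728]
-60 5910 x -51.0 50.9 y [-17.6 -11.9   1.9]
-56 3826 x -47.2 48.4 y [-17.3 -11.9   7.6]
-52 3324 x -43.6 44.4 y [-12.8 -11.4   8.2]
-48 6343 x -41.3 40.4 y [-12.7  -5.    8.1]
-44 3850 x -37.3 38.1 y [-13.6 -11.8   8.1]
-40 2670 x -34.3 34.9 y [-13.7 -11.8   8.1]
-36 1856 x -31.3 30.6 y [-13.8 -11.8   7.1]
-32 501 x -21.3 21.6 y [-13.5 -11.9  -6.4]
-28 1160 x -10.0 11.8 y [-11.7  -4.7  10.4]
-24 313 x -6.5 13.5 y [-11.6 -11.  -10.4]
-20 483 x -13.5 13.6 y [-11.5 -10.7  -6.5]
-16 524 x -13.6 13.7 y [-11.4  -7.5  -6.5]
-12 485 x -13.3 13.8 y [-11.4  -7.4  -6.4]
-8 438 x -13.4 13.6 y [-11.4  -7.5  -6.3]
-4 414 x -13.5 13.7 y [-11.4  -7.5  -6.4]
0 341 x -13.2 13.6 y [-11.5 -10.5  -6.5]
4 178 x -12.1 11.9 y [-11.3 -10.8  -6.5]
dish 490.4729919433594 -339.3011779785156 31.868406295776367 [-128.56425643  -50.65924227]
bar corner [-77.33684491 -58.27764489]
bar corner [-76.49001994 -89.32108986]
pivot [-49.31526947 -68.4441795 ]
tip [-20.05648239 -27.56071857]
[[72, 75, 76], [69, 71, 72], [20, 20, 20], [11, 11, 14], [17, 18, 18], [69, 70, 72], [73, 76, 78], [73, 73, 76]]
```

Run:
```python
from h import *
from plant import robot
np.set_printoptions(suppress=True,precision=2)
f=pickle.load(open('top0.pkl','rb'))
for u,v in[(417,258),(382,283)]: print('red',rd(ray(f,u,v,.012)))
P=lambda m:print(m,robot.sense()['t'],rd(robot.sense()['tcp_pos']),robot.sense()['tcp_pos'][2],frc(robot))
robot.move_straight(w(-129,-112,.05),vel=.12);P('a')
hit=robot.move_straight(w(-129,-112,.0155),vel=.05,contact_N=4);P(hit)
hit=robot.move_straight(w(-129,-54,.0155),vel=.04,contact_N=4);P(hit)
hit=robot.move_straight(w(-129,-41,.0155),vel=.012,contact_N=2.2);P(hit)
f=robot.grab_frame('top');pickle.dump(f,open('top2.pkl','wb'))
im=cv2.resize(f['image'][125:305,285:445,::-1],None,fx=3.3,fy=3.3,interpolation=cv2.INTER_CUBIC);cv2.imwrite('pics/top2.png',cv2.convertScaleAbs(im,alpha=1.6))
f=robot.grab_frame('wrist');cv2.imwrite('pics/wrist2.png',f['image'][:,:,::-1])
```

```text
red [-189.23 -156.39]
red [-241.47  -67.82]
a 3.1417 [-128.81 -112.07] 0.050009376539532385 [0.3  0.21 0.49]
False 4.025 [-128.78 -112.07] 0.015621505143587372 [-0.17  0.2   0.17]
False 5.6667 [-129.04  -54.19] 0.015473344731565312 [-0.34  0.21 -0.37]
True 6.45 [-129.17  -45.49] 0.015262800284827089 [ 0.23 -1.32  0.61]
```

View pics/wrist2.png

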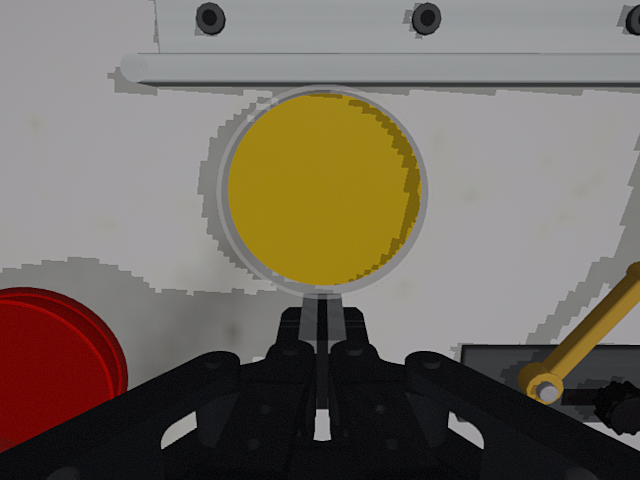

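The wrist view shows the dish (323,192) touching the guide face (row ~87). Contact came at pusher y = -45.5, where -45 was expected. Next I back off, turn 90° and go behind the dish.

Run:
```python
from h import *
from plant import robot
np.set_printoptions(suppress=True,precision=2)
P=lambda m:print(m,robot.sense()['t'],rd(robot.sense()['tcp_pos']),robot.sense()['tcp_pos'][2],frc(robot))
robot.move_straight(w(-129,-58,.0155),vel=.04)
robot.move_straight(w(-135,-62,.06),vel=.12);P('up')
j0=robot.sense()['joint_pos']
best=None
for s in(1,-1):
    q=robot.inverse_kinematics(w(-192,-3,.06),[np.pi,0,YAW+.09+s*np.pi/2]);print(s,q)
    q2=robot.inverse_kinematics(w(-10,-3,.0155),[np.pi,0,YAW+.09+s*np.pi/2]);print(s,q2)
    if q is not None and q2 is not None:
        c=abs(q-j0).max()
        if best is None or c<best[0]: best=(c,s)
s=best[1];print(best)
robot.goto(w(-192,-3,.06),[np.pi,0,YAW+.09+s*np.pi/2]);robot.sleep(.1);P('over')
hit=robot.move_straight(w(-192,-3,.0155),vel=.06,contact_N=4);P(hit)
f=robot.grab_frame('top');pickle.dump(f,open('top3.pkl','wb'))
im=cv2.resize(f['image'][125:305,285:445,::-1],None,fx=3.3,fy=3.3,interpolation=cv2.INTER_CUBIC);cv2.imwrite('pics/top3.png',cv2.convertScaleAbs(im,alpha=1.6))
f=robot.grab_frame('wrist');cv2.imwrite('pics/wrist3.png',f['image'][:,:,::-1]);print(robot.sense()['joint_pos'])
```

```text
up 7.5833 [-135.09  -61.94] 0.06020017103744387 [ 0.03  0.15 -0.49]
1 [ 1.14  0.59 -0.8   2.03  0.61  0.77  1.7 ]
1 [ 0.86  0.84 -0.74  1.68  0.69  0.9   1.57]
-1 [ 0.53  0.46 -0.01  2.07  0.    0.62 -0.88]
-1 [ 0.36  0.7   0.02  1.72 -0.02  0.72 -1.02]
(np.float64(1.2527706216261627), -1)
over 8.875 [-191.8    -3.14] 0.059779502979529005 [0.08 0.15 0.04]
False 9.8083 [-191.83   -3.14] 0.01564084386444157 [-0.09 -0.17  0.26]
[ 0.53  0.53 -0.01  2.08  0.01  0.52 -0.88]
```

View pics/wrist3.png

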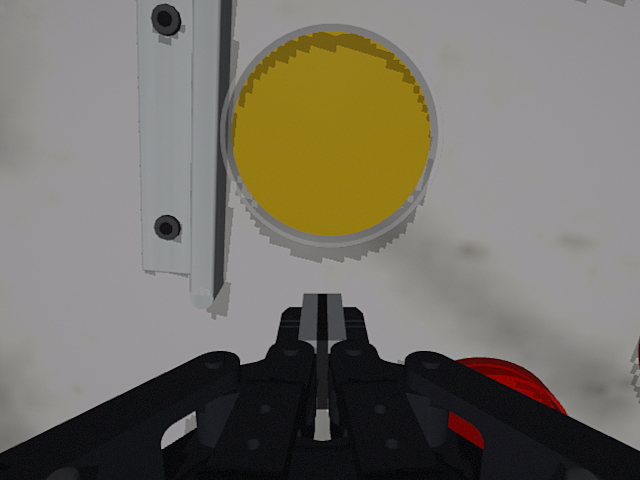

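View pics/top3.png

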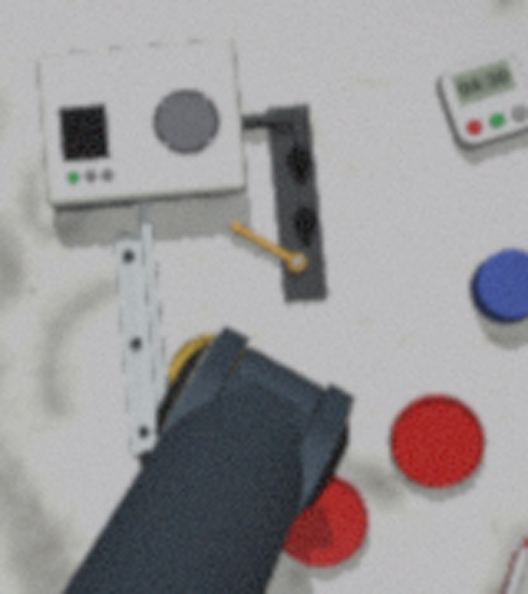

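Dish (330,135) lies against the guide, ahead of the pads at (322,295), and the pusher is aimed slightly towards the guide. Now I push along the guide, logging force.

Run:
```python
from h import *
from plant import robot
np.set_printoptions(suppress=True,precision=2)
P=lambda m:print(m,robot.sense()['t'],rd(robot.sense()['tcp_pos']),robot.sense()['tcp_pos'][2],frc(robot))
z=.0155
hit=robot.move_straight(w(-178,-3,z),vel=.04,contact_N=4);P(hit)
hit=robot.move_straight(w(-100,-3,z),vel=.04,contact_N=4);P(hit)
f=robot.grab_frame('wrist');cv2.imwrite('pics/wrist4.png',f['image'][:,:,::-1])
if not hit:
    for x in np.arange(-97,-54,3):
        hit=robot.move_straight(w(x,-3,z),vel=.025,contact_N=5)
        P((hit,x))
        if hit: break
f=robot.grab_frame('wrist');cv2.imwrite('pics/wrist5.png',f['image'][:,:,::-1])
```

```text
False 10.45 [-177.78   -2.88] 0.015436981995585762 [-0.45  0.1  -0.06]
False 12.5917 [-100.1    -3.02] 0.015503227172438211 [-0.6   0.17  0.27]
(False, np.int64(-97)) 12.95 [-96.58  -2.95] 0.015542502993215223 [-0.08 -0.08  0.09]
(False, np.int64(-94)) 13.2583 [-93.64  -2.92] 0.015546635871281848 [ 0.01 -0.02 -0.12]
(False, np.int64(-91)) 13.5667 [-90.86  -2.96] 0.01544981533348817 [-0.03 -0.27 -0.08]
(False, np.int64(-88)) 13.875 [-87.95  -2.95] 0.015400670956057147 [-0.98  0.04 -0.34]
(False, np.int64(-85)) 14.1833 [-84.68  -2.97] 0.015472039196340614 [-0.55 -0.24 -0.51]
(False, np.int64(-82)) 14.4917 [-81.63  -2.98] 0.015510997036913563 [-0.22  0.17 -0.7 ]
(False, np.int64(-79)) 14.8 [-78.63  -3.  ] 0.015548031672616503 [-0.71 -0.1  -0.16]
(False, np.int64(-76)) 15.1083 [-75.63  -2.99] 0.015526503446365516 [-0.4  -0.14 -0.67]
(False, np.int64(-73)) 15.4167 [-72.62  -2.98] 0.015521410698524767 [-0.23  0.04 -0.12]
(False, np.int64(-70)) 15.725 [-69.62  -3.02] 0.015510499103416713 [-0.52  0.3  -0.51]
(False, np.int64(-67)) 16.0333 [-66.63  -3.  ] 0.015522135873120575 [-0.46 -0.46 -0.48]
(False, np.int64(-64)) 16.3417 [-63.62  -3.01] 0.015528098721783672 [-0.39 -0.27 -0.54]
(False, np.int64(-61)) 16.65 [-60.61  -3.01] 0.015522213469700914 [-0.89 -0.28 -0.45]
(False, np.int64(-58)) 16.9583 [-57.63  -3.02] 0.015506110662008948 [-0.23 -0.5  -0.33]
(False, np.int64(-55)) 17.2667 [-54.59  -3.01] 0.01554613182800911 [-0.54 -0.58 -0.13]
```

View pics/wrist4.png

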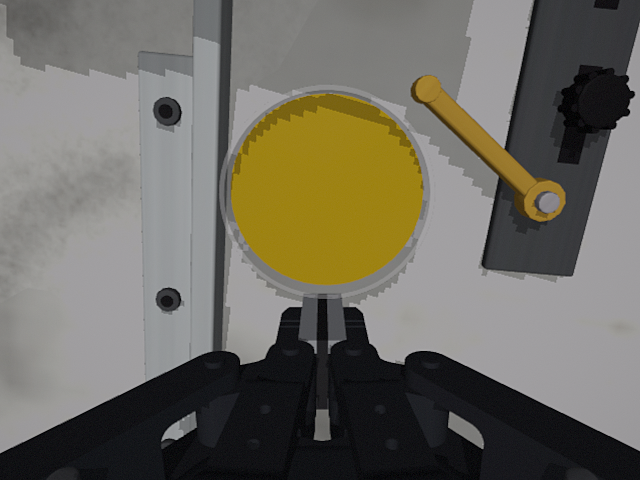

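View pics/wrist5.png

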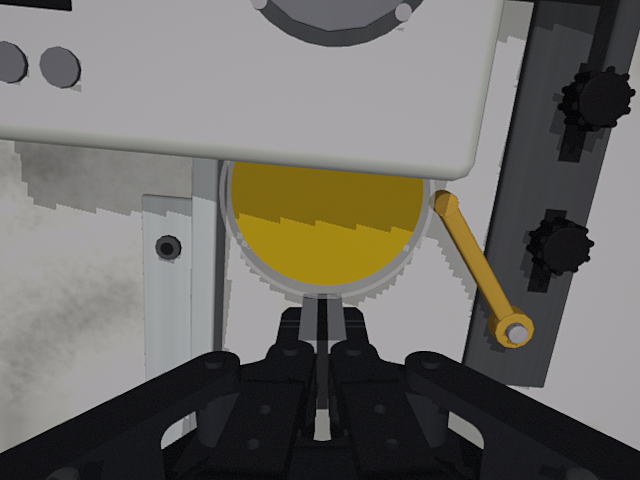

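The finger is swung aside by the passing dish, and the dish has stayed on the guide. From here I go in fine steps to feel the stop.

Run:
```python
from h import *
from plant import robot
np.set_printoptions(suppress=True,precision=2)
z=.0155;L=[]
for x in np.arange(-54,-16,.8):
    hit=robot.move_straight(w(x,-3,z),vel=.015,contact_N=5)
    F=frc(robot,10);s=robot.sense();L.append(F[0]);print(hit,round(x,1),round(s['t'],2),rd(s['tcp_pos']),F)
    if F[0]<-5.7 or hit: break
f=robot.grab_frame('wrist');cv2.imwrite('pics/wrist6.png',f['image'][:,:,::-1])
```

```text
False -54.0 17.69 [-54.1   -2.98] [-1.52 -0.24  0.41]
False -53.2 18.02 [-53.32  -3.04] [-1.58 -0.36  0.7 ]
False -52.4 18.36 [-52.26  -3.04] [-1.24 -0.23  0.07]
False -51.6 18.69 [-51.48  -3.01] [-1.41 -0.47  0.17]
False -50.8 19.02 [-50.68  -3.01] [-1.5  -0.48 -0.04]
False -50.0 19.36 [-49.89  -3.  ] [-1.23 -0.23  0.27]
False -49.2 19.69 [-49.07  -2.99] [-1.25 -0.17  0.13]
False -48.4 20.02 [-48.29  -3.01] [-1.36  0.02 -0.16]
False -47.6 20.36 [-47.5   -3.02] [-1.41 -0.55 -0.15]
False -46.8 20.69 [-46.68  -3.  ] [-1.09 -0.12  0.06]
False -46.0 21.02 [-45.91  -2.96] [-0.96 -0.17 -0.22]
False -45.2 21.36 [-45.08  -3.  ] [-1.64 -0.37 -0.02]
False -44.4 21.69 [-44.3   -2.98] [-0.99 -0.35 -0.1 ]
False -43.6 22.02 [-43.52  -3.01] [-1.03 -0.57 -0.  ]
False -42.8 22.36 [-42.77  -3.01] [-1.16 -0.28  0.18]
False -42.0 22.69 [-42.53  -3.05] [-2.92 -0.11  1.93]
False -41.2 23.02 [-41.49  -3.07] [-3.82  0.17  2.06]
False -40.4 23.36 [-40.63  -3.02] [-4.41 -0.35  1.96]
False -39.6 23.69 [-39.87  -3.03] [-4.97 -0.7   2.06]
False -38.8 24.02 [-39.2   -3.04] [-5.59 -0.27  1.95]
False -38.0 24.36 [-38.64  -3.03] [-5.96 -0.2   2.79]
```

View pics/wrist6.png

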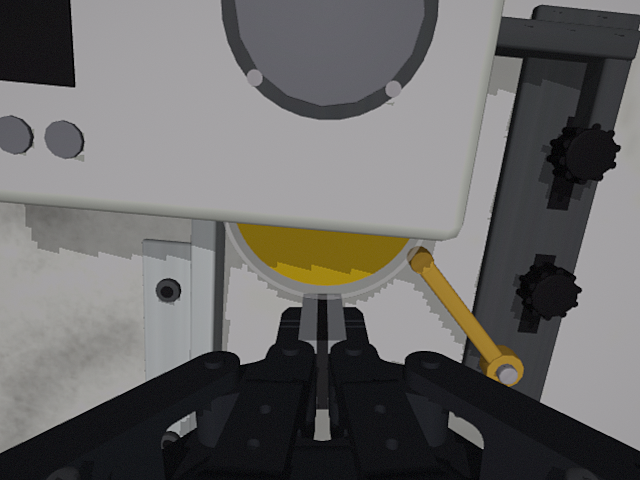

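The stop was met at TCP x ≈ -42.6 mm, so the latched place should be near -37.6. The finger has not quite closed yet, so I continue in smaller steps.

Run:
```python
from h import *
from plant import robot
np.set_printoptions(suppress=True,precision=2)
z=.0155
for x in np.arange(-37.6,-34.4,.4):
    hit=robot.move_straight(w(x,-3,z),vel=.01,contact_N=4)
    F=frc(robot,12);s=robot.sense();r=rd(s['tcp_pos']);print(hit,round(x,1),round(s['t'],2),r,F)
    if F[0]<-7.6 or hit or r[0]>-35.7: break
f=robot.grab_frame('wrist');cv2.imwrite('pics/wrist7.png',f['image'][:,:,::-1])
```

```text
False -37.6 24.76 [-38.51  -3.05] [-6.26 -0.01  3.35]
False -37.2 25.11 [-38.25  -3.04] [-6.77 -0.01  3.43]
False -36.8 25.46 [-37.93  -3.07] [-6.7  -0.09  3.57]
False -36.4 25.81 [-37.68  -3.05] [-7.07  0.01  3.72]
False -36.0 26.16 [-37.41  -3.09] [-7.41  0.04  3.78]
False -35.6 26.51 [-37.09  -3.06] [-7.4  -0.03  3.91]
False -35.2 26.86 [-36.87  -3.12] [-7.63 -0.11  3.96]
```

View pics/wrist7.png

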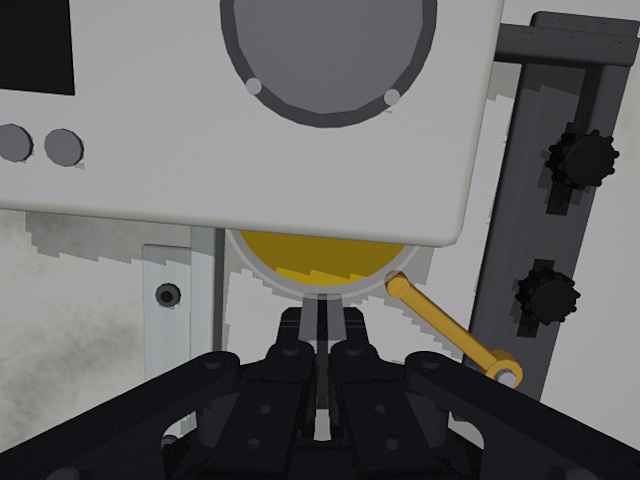

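The finger tip (397,283) has now swung in behind the dish edge. I back off gently and re-check.

Run:
```python
from h import *
from plant import robot
np.set_printoptions(suppress=True,precision=2)
z=.0155
for x in(-38,-41,-45,-52): 
    robot.move_straight(w(x,-3,z),vel=.02);print(rd(robot.sense()['tcp_pos']),frc(robot,6))
robot.move_straight(w(-90,-3,z),vel=.06)
f=robot.grab_frame('wrist');pickle.dump(f,open('wrist8.pkl','wb'));cv2.imwrite('pics/wrist8.png',f['image'][:,:,::-1]);print(robot.sense()['t'])
```

```text
[-37.61  -3.07] [-2.85 -1.08  0.22]
[-39.85  -2.67] [-0.28  0.07  0.05]
[-45.14  -3.07] [ 0.5  -0.04  0.02]
[-52.07  -3.09] [ 0.43  0.42 -0.23]
29.3833
```

View pics/wrist8.png

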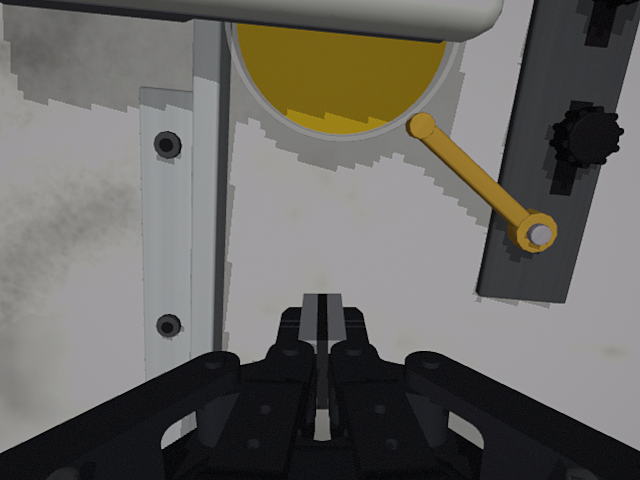

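Run:
```python
from h import *
from plant import robot
robot.move_straight(w(-95,-3,.10),vel=.12)
robot.goto(w(-150,-90,.2),[np.pi,0,YAW])
np.set_printoptions(suppress=True,precision=2)
def brass(f):
    pass
for n,pv,tp in(('wrist1',(482,168),(553,82)),('wrist8',(538,233),(421,125))):
    f=pickle.load(open(n+'.pkl','rb'))
    a=rd(ray(f,*pv,.012));b=rd(ray(f,*tp,.014));d=b-a;print(n,a,b,np.degrees(np.arctan2(d[1],d[0])),np.hypot(*d))
f=pickle.load(open('wrist8.pkl','rb'))
cs,m=amber(f)
h=cv2.cvtColor(f['image'],cv2.COLOR_RGB2HSV)
# lower arc of the glass rim (outer edge) picked by eye on image: bottom ~ (337,140)
for u,v in((337,140),(229,60),(337,134)): print(rd(ray(f,u,v,.012)))
f=robot.grab_frame('wrist');pickle.dump(f,open('wrist9.pkl','wb'));cv2.imwrite('pics/wrist9.png',f['image'][:,:,::-1]);
f=robot.grab_frame('top')
im=cv2.resize(f['image'][125:305,285:445,::-1],None,fx=3.3,fy=3.3,interpolation=cv2.INTER_CUBIC);cv2.imwrite('pics/top9.png',cv2.convertScaleAbs(im,alpha=1.6));print(robot.sense()['t'])
```

```text
wrist1 [-49.32 -68.44] [-20.06 -27.56] 54.41009696800753 50.274586017042196
wrist8 [-49.66 -70.11] [-19.52 -26.52] 55.33720234877984 52.99962627195776
[-26.22  -1.92]
[-6.37 31.89]
[-24.44  -1.74]
31.6917
```

View pics/wrist9.png

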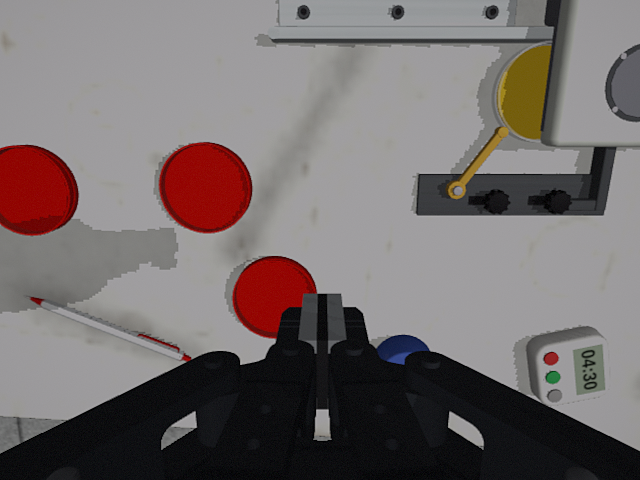

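View pics/top9.png

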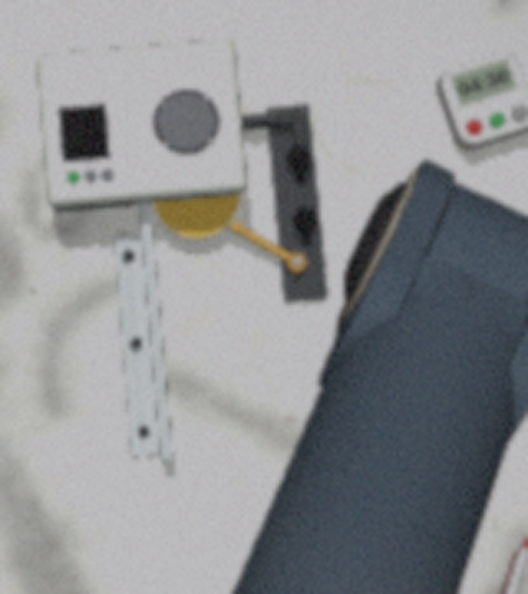

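The wrist view shows the dish under the head (525,90), with the finger tip (502,132) closed behind it and the bystanders in place. The finger is at its original closed angle and the dish centre is at x ≈ +7.5 mm, which fits the tip-derived latched place of +7. I'm handing in.

Run:
```python
from plant import robot
print(robot.sense()['wrist_force'],robot.sense()['t'],robot.close_job())
```

```text
the job is handed in; nothing more can be done
[ 0.05093719 -0.07171536  0.44525395] 31.6917 None
```

The amber dish is latched in the reader, and the job was handed in at 31.7 s with the robot touching nothing. No verdict was reported.

**What I did:** With the gripper shut, I slid the dish sideways onto the guide about 129 mm before the mouth. I then turned the gripper and pushed the dish along the guide, with the pusher aimed slightly towards it. The spring stop was felt about 4 mm before the finger closed. The pushing force peaked at about 7.6 N.

**Last checks:**
- **Finger:** It measured 55.3°, against 54.4° before the push, with the tip within 1.2 mm of where it was. That agrees with it being closed.
- **Dish:** Its centre is at about x = +7.5 mm, against about +7 mm worked out from the finger tip, and it is against the guide in the last close view.
- **Other things:** The red look-alikes, pens, cap and timer that I could see showed no sign of having been disturbed. The marker pen, small beaker and dark dish were not in the final pictures, but the arm never went near them.

**Disagreements:**
- **First measurements:** The top and side cameras differed by about 4 mm along the guide before contact. I used values between the two, and contact with the guide came within 0.5 mm of the expected place.
- **Force at the stop:** Pushing at the stop also gave up to about 4 N of upward force on the tool, which went away when I backed off.

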